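# Drive the bushing out of the bearing block

### The arm

A 6-joint arm with a two-finger parallel gripper is mounted at the origin on a cart in front of the work surface, level with it; the furniture and walls round the work are solid. World frame = base frame: x ahead of the robot, y to its left, z up, the work surface at z = 0. Lengths are in m, angles in rad, forces in N, time in s.
With the tool pointing down it reaches from about 0.35 to 0.975 m from the base axis. Payload 4.9 kg.
Tool frame: the origin (TCP) lies at the very end of the fingers, on their centre line; the grasp point (between the pads) lies 19 mm behind it; z points along the fingers, x is the direction in which the jaws open and shut, and the axes are right-handed (so a half turn about z gives the same grasp; the last joint's range is limited). The gripper opens to 85 mm and grips with 20 to 120 N. Pads are 22 mm wide; open, the fingers measure 114 mm over their backs; the gripper's body (76 mm by 85 mm) begins 54 mm behind the grasp point. The pads swing forward as they close: fully open they stand 13 mm farther back than shut.
Start: joints at [1.212, 0.053, 1.613, -0, 1.476, -0.119], TCP at [0.148, 0.607, 0.193] pointing down, gripper open.
Joint ranges: [-3.01, 3.01], [-1.01, 2.22], [0.06, 2.58], [-1.02, 4.17], [0.09, 2.62], [-3.14, 3.14]. Speed limits (rad/s): [2.57, 2.57, 3.14, 3.14, 3.14, 3.14].

### API

Orientations are given as a rotation vector (axis times angle).
In Python, from station import ctrl gives the robot as it stands.
- The arm moves only by the shell command python3 -m handwheel 'ROWS' [OPENING] [FORCE]. ROWS is a JSON object of lists of equal length, an entry for each row: "offset": the shift along the world's x, y, z in units of 40 mm (1.0 is 40 mm), a list of three; "roll": the turn about the world's z in units of 6 degrees (1.0 is 6 degrees). A call has exactly 10 rows; each row is the pose to reach, as a shift and turn from the pose commanded when the call began; what a row does not reach only later rows make up. A row lasts 1/10 s, in which the tool goes at most 50 mm and 8.59 degrees, less where a joint would pass 70% of its speed; a pose out of reach is approached as far as the arm can. A call with a gripper value outside its range is refused whole. OPENING is the finger opening in mm, from 0 to 85.4, set as the call begins (- or left out, the last holds). The fingers move at their own pace and stop on an object; FORCE is the grip in N (left out, the last holds). Time passes only in rows, so rows that repeat a pose let the fingers close, or fill a call up. It gives the time, the measured TCP pose, the force and the opening at its end, in the units of the state.
- ctrl.get_obs(): the state, without advancing time (a new reading comes with each control period).
- ctrl.get_image(name): name is "scene" or "top"; returns a dict with "img" (420x560x3 uint8, red, green, blue), "fx", "fy", "cx", "cy" (pixels), "k1" (the pictures are not rectified: a ray, as slopes to the right and down, at radius r is drawn at 1 + k1 r^2 times it, then the intrinsics apply), "T" (4x4, takes a point from camera to world coordinates). Camera axes: x right, y down, z forward; pixel columns grow to the right and rows downward; lengths in m; the calibration is good to about 2 mm. A picture is of the moment at which its call begins. There is no depth.
- ctrl.finish_job(): hands the job in, once; it reports no verdict.
The state is a dict: "t": time; "q": joint angles; "dq": joint speeds; "effort": joint torques, N m; "tool_pos": TCP position; "tool_rot": TCP orientation; "contact_force": force on the tool from outside, world axes, zero at the start; "wrist_torque": the same for the moment, N m; "opening": finger opening in m.
Only numpy, scipy, OpenCV 4.12 (cv2) and the standard library are available. Lean on these libraries where they do the work, as an engineer would, in place of code of your own. Each camera call takes 0.05 s, during which the arm holds its last target.

### The job

Take the steel drift out of its wooden rack and lay it down in the two V rests in front of the bearing block, nose towards the bore, and let go of it. Then take it again by its yellow tail end and push it along the rests through the bore until its nose comes out at the far side and the brass bushing has dropped into the blue tray. Finally draw the drift straight back until its nose is just out of the block and leave it lying in the two rests; do not shift the brass weight or the small motor lying nearby.

Things in the scene. Friction and masses are not known exactly. Their poses are not given: they have to be found in the camera images.
- fixture: push-out fixture screwed to the bench: dark steel base plate (80 wide, 10 thick, y -172 to 48 mm) carrying a grey bearing block and two aluminium V rests. Origin on the bench top under the bore's near mouth; y = pushing direction along the bore, z up. Block: 60 wide, y 0 to 46 mm, top 84 mm above the bench, brass cap on it up to 90 mm. A 23 mm bore runs right through it along y at z = 60 mm
- bore_in (a point): centre of the bore's near mouth (fixture x 0, y 0, z 60 mm)
- bore_out (a point): centre of the bore's far mouth (fixture x 0, y 46, z 60 mm)
- rest_front (a point): front V rest, 8 mm thick along y, 34 mm wide, open at the top, upper edges 67 mm above the bench; this point (fixture x 0, y -36, z 60 mm) is on the axis of a drift lying in it, in line with the bore
- rest_rear (a point): rear V rest, the same but 10 mm thick, point at fixture x 0, y -133, z 60 mm. Between the rests and behind the rear one there is free room for fingers down to the base plate. A drift in both rests stays put while its middle is between them
- bushing: plain brass sleeve, 20 mm outside diameter, 26 mm long, 8 mm hole, about 50 g, starting wholly inside the bore near its middle, axis along the bore; origin at its centre, y along its axis. A spring plunger in the block's roof presses on it, so it takes a few N to slide; the drift cannot enter its hole
- drift: straight round steel rod with flat ends, 14 mm diameter, 230 mm long, about 150 g, the last 40 mm at the tail yellow. Origin at its middle (also its centre of mass), on its axis; y points from the tail to the nose; it may roll about y
- drift_nose (a point): centre of the drift's plain steel nose end face
- drift_tail (a point): centre of the drift's yellow tail end face
- rack: wooden rack screwed to the bench, base 60 x 250 x 8 mm, origin on the bench under the stored drift's middle, y towards its nose (at y = 115 mm). The drift lies level, axis 40 mm up; it lifts straight up. Its tail is in an open-topped slot between cheeks (y -123 to -51 mm, tops 58 mm up); a V rest at y = 97 mm (12 thick, tops 47 mm up) carries the nose. From y -50 to 90 mm it is free for fingers
- catch_tray: blue open tray, 149 x 212 mm, walls 34 mm high, 2 to 3 mm thick, floor 2 mm, fixed to the bench right behind the block's far face to catch the bushing; origin under its middle, its y axis the same as the fixture's. Two black fan rotors lie at its far end
- weight: small brass weight, 22 mm across, 20 high; leave alone. Origin at its underside
- motor: small silver motor with two wires, 34 x 119 x 21 mm, lying on the bench; leave alone. Origin at the underside

How it is judged:
On the way, in this order (a step that is already met when the one before it is completed fails the run):
1. the drift lies in both V rests, nose towards the bore, let go, the bushing still in the block (contact force between the fingers and drift below 0.1 N and y of drift_nose in the frame of fixture between -0.03 and 0.045 m and x of drift_nose in the frame of fixture between -0.006 and 0.006 m and x of drift_tail in the frame of fixture between -0.006 and 0.006 m and height (world z) of drift_nose between 0.055 and 0.065 m and height (world z) of drift_tail between 0.055 and 0.065 m and y of bushing in the frame of fixture below 0.046 m), for 0.2 s.
2. the drift's nose has come through the bore to the far face or beyond, and the bushing has dropped out (y of drift_nose in the frame of fixture above 0.045 m and x of drift_nose in the frame of fixture between -0.008 and 0.008 m and height (world z) of drift_nose between 0.052 and 0.068 m and y of bushing in the frame of fixture above 0.05 m and height (world z) of bushing below 0.04 m), for 0.1 s.
At the end, for the whole second after the job is handed in: The bushing lies at rest in the blue tray; the drift lies at rest in both V rests (both ends within 6 mm sideways and 5 mm in height of the bore's axis), its nose out of the block by no more than 30 mm (x of bushing in the frame of catch_tray between -0.07 and 0.07 m and y of bushing in the frame of catch_tray between -0.101 and 0.101 m and height (world z) of bushing below 0.04 m and linear speed of bushing below 0.03 m/s and y of drift_nose in the frame of fixture between -0.03 and 0 m and x of drift_nose in the frame of fixture between -0.006 and 0.006 m and x of drift_tail in the frame of fixture between -0.006 and 0.006 m and height (world z) of drift_nose between 0.055 and 0.065 m and height (world z) of drift_tail between 0.055 and 0.065 m and linear speed of drift below 0.02 m/s); the robot touches nothing.
It fails at once if the brass weight or the motor is moved by more than 20 mm (distance of any of weight, motor from where it was at the start of the episode above 0.02 m).
It also fails if it takes over 45 s, if anything falls off the work surface, if the arm or the gripper's body presses on something with over 40 N, if the wrist force passes 120 N, or if a joint passes its speed limit or range.

## Working session

There is one attempt and no reset: what is moved stays moved. The work goes in short steps, Python scripts to look and compute and a shell command to move; the robot and the scene stay as the last step left them, time stands still between calls to the robot, and variables do not carry over. Pictures are saved under pics/ and viewed, and the job is handed in when it is done.

```bash
ls; mkdir -p pics
python3 - <<'E'
from station import ctrl
import cv2,numpy as np,pickle
print(ctrl.get_obs())
for n in("scene","top"):
    d=ctrl.get_image(n); cv2.imwrite(f"pics/{n}0.png",d["img"][:,:,::-1]); pickle.dump(d,open(f"pics/{n}0.pkl","wb"))
    print(n,d["fx"],d["fy"],d["cx"],d["cy"],d["k1"],np.round(d["T"],4).tolist())
E
```

```text
pics
{'t': 0.0, 'q': array([ 1.21198726e+00,  5.33360199e-02,  1.61429013e+00,  1.51467896e-05,
        1.47603390e+00, -1.18998297e-01]), 'dq': array([ 1.30672867e-03, -1.57018379e-03, -9.29400471e-05,  7.97207386e-04,
       -6.55813111e-04, -1.42278394e-03]), 'effort': array([-1.51933324e-03, -3.93684769e+01, -3.70173883e+01, -2.14125048e-04,
        7.07063780e-03,  2.66836835e-06]), 'tool_pos': array([0.14819265, 0.60644795, 0.19197835]), 'tool_rot': array([ 2.47038183,  1.93910845, -0.00278584]), 'contact_force': array([-0.45491778, -0.75113828,  0.40600557]), 'wrist_torque': array([ 0.03133274, -0.0234643 , -0.02526179]), 'opening': 0.08531480756525872}
scene 386.78642244005965 386.78642244005965 283.6559204731216 200.50675199918825 0.032831027841435136 [[0.5438, -0.5818, 0.6048, -0.021], [-0.8392, -0.3727, 0.396, -0.4261], [-0.005, -0.7229, -0.6909, 0.6632], [0.0, 0.0, 0.0, 1.0]]
top 445.2881152172553 445.2881152172553 274.416155512129 207.64651199827267 0.04942875504285068 [[-0.0196, -0.991, 0.1321, 0.3296], [-0.9998, 0.0193, -0.0031, -0.0801], [0.0005, -0.1322, -0.9912, 1.3577], [0.0, 0.0, 0.0, 1.0]]
```

View pics/scene0.png

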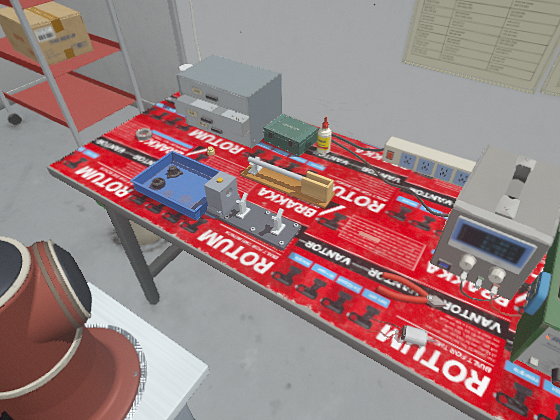

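View pics/top0.png

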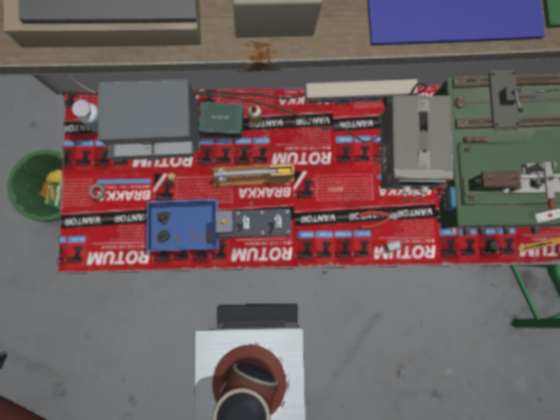

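Run:
```python
import cv2
a=cv2.imread("pics/scene0.png")[130:260,120:350]; b=cv2.imread("pics/top0.png")[150:260,135:310]
cv2.imwrite("pics/s0z.png",cv2.resize(a,(0,0),fx=3.4,fy=3.4,interpolation=cv2.INTER_CUBIC))
cv2.imwrite("pics/t0z.png",cv2.resize(b,(0,0),fx=4.5,fy=4.5,interpolation=cv2.INTER_CUBIC))
```

```text
(no output)
```

View pics/s0z.png

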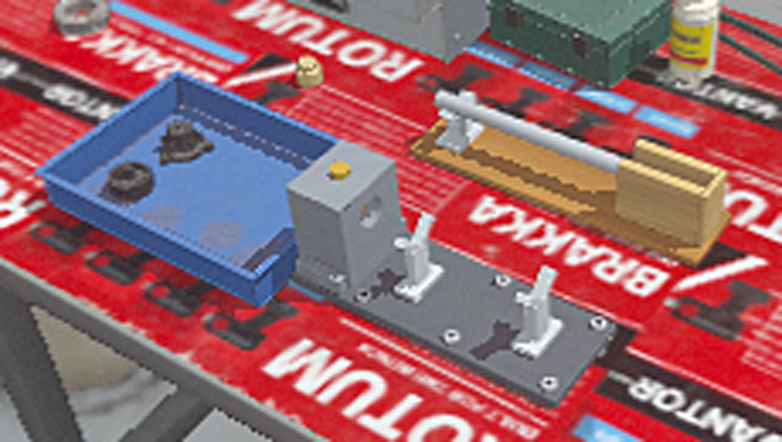

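View pics/t0z.png

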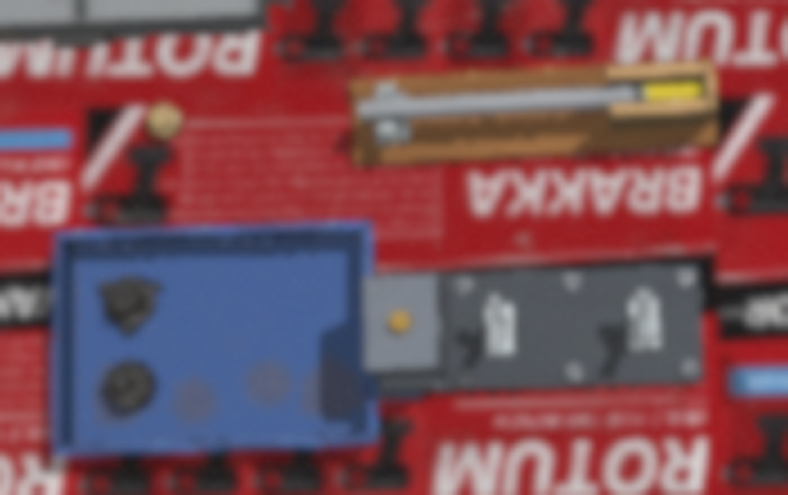

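```bash
cat > h.py <<'E'
import cv2,numpy as np,pickle
def load(n): return pickle.load(open(f"pics/{n}.pkl","rb"))
def ray(d,uv):
    uv=np.array(uv,float).reshape(-1,1,2)
    K=np.array([[d["fx"],0,d["cx"]],[0,d["fy"],d["cy"]],[0,0,1]])
    n=cv2.undistortPoints(uv,K,np.array([d["k1"],0,0,0,0.])).reshape(-1,2)
    T=np.array(d["T"]); return T[:3,3],np.c_[n,np.ones(len(n))]@T[:3,:3].T
def plane(d,uv,z):
    o,r=ray(d,uv); z=np.asarray(z,float); return o+r*((z-o[2])/r[:,2])[:,None]
def proj(d,P):
    T=np.array(d["T"]);c=(np.array(P,float).reshape(-1,3)-T[:3,3])@T[:3,:3]; x=c[:,:2]/c[:,2:]
    x=x*(1+d["k1"]*(x**2).sum(1))[:,None]; return x*d["fx"]+[d["cx"],d["cy"]]
def crop(d,x0,y0,x1,y1,s,name,step=5):
    a=cv2.resize(d["img"][y0:y1,x0:x1,::-1],(0,0),fx=s,fy=s,interpolation=cv2.INTER_CUBIC)
    for x in range(x0-x0%step+step,x1,step*2):
        cv2.putText(a,str(x),(int((x-x0+.5)*s),10),0,.35,(0,255,0),1); cv2.line(a,(int((x-x0+.5)*s),12),(int((x-x0+.5)*s),18),(0,255,0),1)
    for y in range(y0-y0%step+step,y1,step):
        cv2.putText(a,str(y),(0,int((y-y0+.5)*s)+4),0,.35,(0,255,0),1); cv2.line(a,(24,int((y-y0+.5)*s)),(30,int((y-y0+.5)*s)),(0,255,0),1)
    cv2.imwrite("pics/"+name,a)
E
python3 - <<'E'
from h import *
t=load("top0");s=load("scene0")
crop(t,210,160,300,245,8,"t1.png"); crop(s,200,150,340,245,5.7,"s1.png")
E
```

```text
(no output)
```

View pics/t1.png

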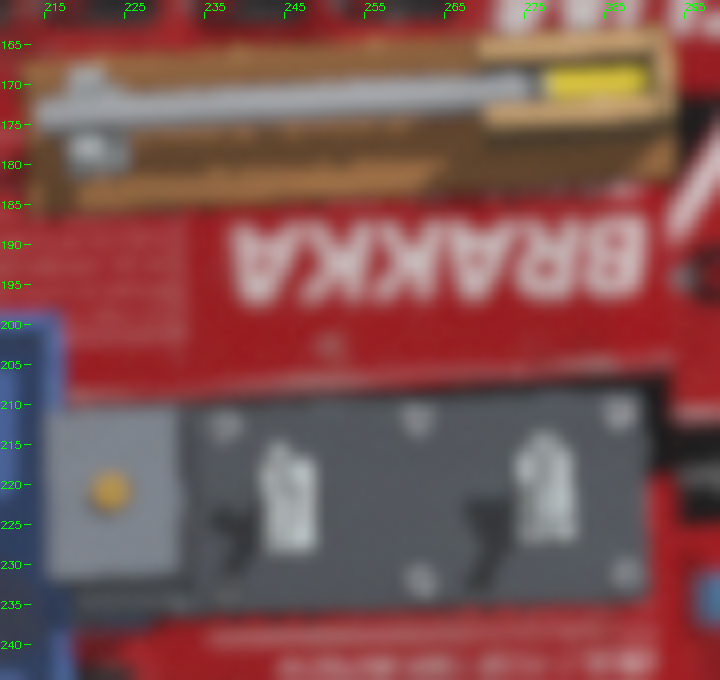

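View pics/s1.png

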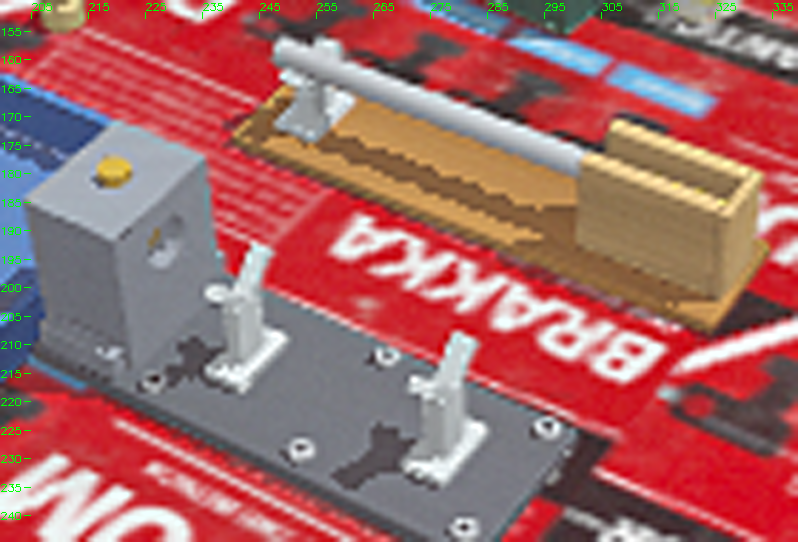

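Run:
```python
from h import *
t=load("top0");s=load("scene0")
T=lambda a:np.array(a,float)/8+[210,160]-.5
S=lambda a:np.array(a,float)/5.7+[200,150]-.5
f=lambda a:np.round(a*1000,1).tolist()
print("drift nose,tail top z40",f(plane(t,T([(37,114),(645,80)]),[.04,.04])))
print("drift nose scene", f(plane(s,S([(278,53)]),[.04])), "at cheek entry y-51:",f(plane(s,S([(580,162)]),[.04])))
print("blocktop top", f(plane(t,T([(47,405),(182,403),(180,575),(47,580)]),[.084]*4)))
print("blocktop scene", f(plane(s,S([(30,192),(120,122),(207,158),(120,240)]),[.084]*4)))
print("cap t,s",f(plane(t,T([(109,491)]),[.09])),f(plane(s,S([(113,168)]),[.09])))
print("plate rear t",f(plane(t,T([(650,388),(648,600)]),[.01]*2)),"s",f(plane(s,S([(580,432)]),[.01])))
print("plate edges far t",f(plane(t,T([(190,404),(620,390)]),[.01]*2)),"near",f(plane(t,T([(200,615),(630,601)]),[.01]*2)))
print("bore mouth s",f(plane(s,S([(166,241)]),[.06])))
```

```text
drift nose,tail top z40 [[611.7, 95.4, 40.0], [620.4, -133.9, 40.0]]
drift nose scene [[607.6, 95.7, 40.0]] at cheek entry y-51: [[616.2, -61.6, 40.0]]
blocktop top [[495.5, 86.1, 84.0], [495.2, 37.6, 84.0], [433.2, 38.7, 84.0], [432.4, 86.3, 84.0]]
blocktop scene [[437.1, 87.9, 84.0], [490.6, 85.9, 84.0], [491.8, 41.5, 84.0], [434.5, 39.4, 84.0]]
cap t,s [[463.3, 63.3, 90.0]] [[461.3, 64.4, 90.0]]
plate rear t [[507.2, -134.1, 10.0], [426.2, -131.4, 10.0]] s [[503.7, -130.3, 10.0]]
plate edges far t [[504.4, 41.4, 10.0], [506.6, -122.7, 10.0]] near [[423.9, 38.2, 10.0], [426.0, -124.6, 10.0]]
bore mouth s [[462.9, 42.6, 60.0]]
```

```bash
python3 -m handwheel '{"offset":[[0.7,-0.9,0],[1.4,-1.8,0],[2.1,-2.7,0],[2.8,-3.6,0],[3.5,-4.5,0],[4.2,-5.4,0],[4.9,-6.3,0],[5.6,-7.2,0],[6.3,-8.1,0],[7,-9,0]],"roll":[-1.2,-2.4,-3.6,-4.8,-6,-7.2,-8.4,-9.6,-10.8,-12]}' 50 60
```

```text
t: 1.1
tool_pos: [0.429, 0.2454, 0.1928]
tool_rot: [-3.14, -0.109, 0.0]
contact_force: [0.6, 1.1, 0.3]
opening: 0.0501
```

```bash
python3 -m handwheel '{"offset":[[0.7,-0.9,0],[1.4,-1.8,0],[2.1,-2.7,0],[2.8,-3.6,0],[3.5,-4.5,-0.5],[4.2,-5.4,-1.2],[4.62,-6,-2],[4.62,-6,-2.2],[4.62,-6,-2.2],[4.62,-6,-2.2]],"roll":[0,0,-0.1,-0.2,-0.3,-0.3,-0.3,-0.3,-0.3,-0.3]}' 50 60
python3 - <<'E'
from h import *
from station import ctrl
for n in("scene","top"):
    d=ctrl.get_image(n); pickle.dump(d,open(f"pics/{n}1.pkl","wb"))
    if n=="scene": crop(d,220,80,360,200,5.7,"s2.png")
    else: crop(d,210,140,300,240,6,"t2.png")
E
```

```text
t: 2.1
tool_pos: [0.6132, 0.0078, 0.1058]
tool_rot: [-3.141, -0.069, -0.001]
contact_force: [0.4, 0.2, 0.5]
opening: 0.05
```

View pics/s2.png

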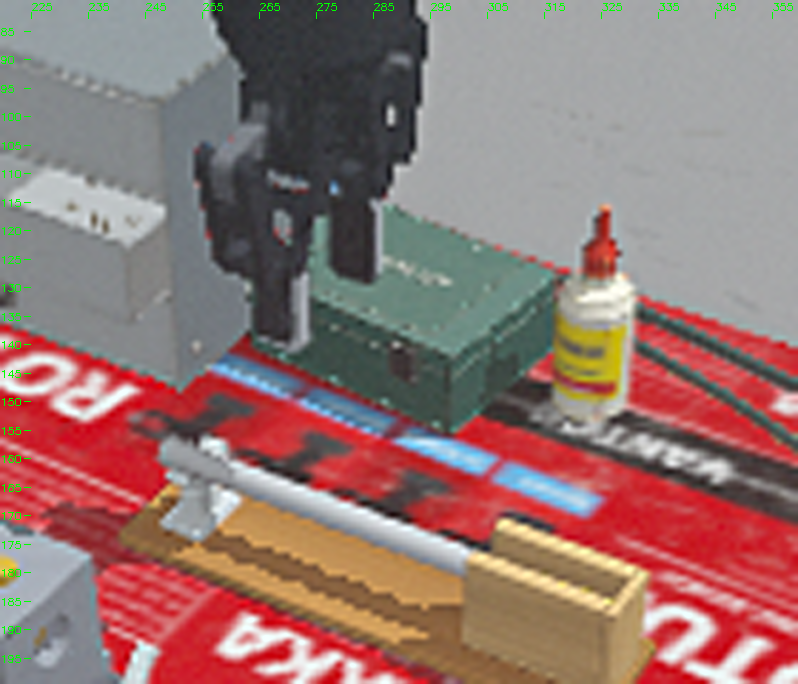

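View pics/t2.png

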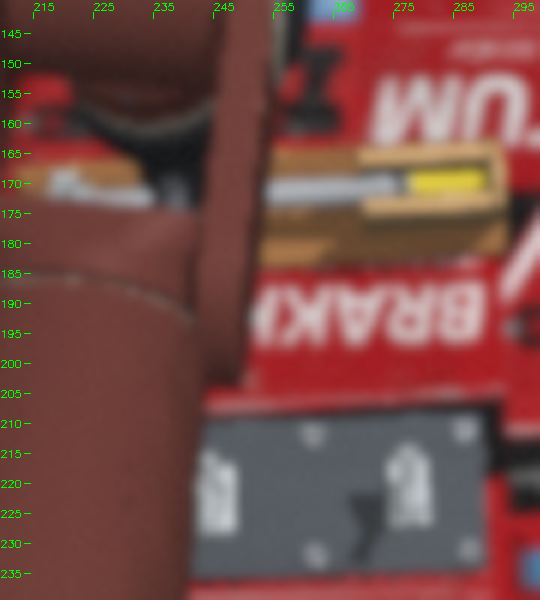

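Run:
```python
from h import *
s=load("scene1")
for dx in(-.025,.025): 
  for dy in(-.011,.011): print(dx,dy,proj(s,[.6132+dx,.0078+dy,.1058]),proj(s,[.6132+dx,.0078+dy,.1138]))
```

```text
-0.025 -0.011 [[274.87421689 154.6762682 ]] [[274.80390408 151.95227568]]
-0.025 0.011 [[267.27042352 151.68798713]] [[267.15479536 148.97115213]]
0.025 -0.011 [[286.21415746 144.28779027]] [[286.21302216 141.58832967]]
0.025 0.011 [[278.74666001 141.48772433]] [[278.70176519 138.79609224]]
```

Run:
```python
from h import *
from station import ctrl
o=ctrl.get_obs();print(o["t"],o["tool_pos"],o["q"],o["opening"])
d=ctrl.get_image("scene"); pickle.dump(d,open(f"pics/scene2.pkl","wb"))
print(np.abs(np.array(d["T"])-np.array(load("scene0")["T"])).max(), d["fx"],d["cy"])
crop(d,220,80,360,200,5.7,"s3.png")
```

```text
2.2 [0.61398242 0.00805101 0.10728477] [-1.08104579e-01  9.11043599e-02  1.71936998e+00  1.59326787e-04
  1.32800461e+00 -1.52501312e-01] 0.04974970315962979
0.0 386.78642244005965 200.50675199918825
```

View pics/s3.png

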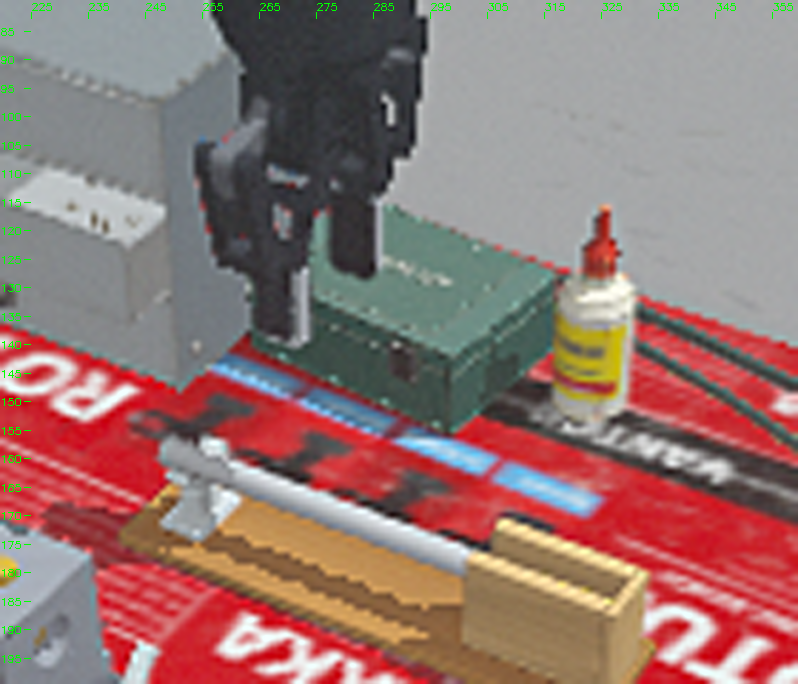

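Run:
```python
from h import *
s=load("scene2");t=load("top1")
print("top proj tcp",proj(t,[.614,.008,.107]),proj(t,[.614,.008,.140]),"jaws",proj(t,[.589,.008,.107]),proj(t,[.639,.008,.107]))
o,r=ray(s,[(268.5,139.5),(283,128)])
for k,x in((0,.589),(1,.639)): print(o+r[k]*(x-o[0])/r[k,0], o+r[k]*(.008-o[1])/r[k,1])
crop(t,215,145,260,185,16,"t3.png")
```

```text
top proj tcp [[241.5236252  167.56161818]] [[240.66258946 164.94324136]] jaws [[241.61455453 176.12986915]] [[241.43194468 159.03320021]]
[0.589      0.01433975 0.14214663] [0.58022047 0.008      0.14964617]
[0.639     0.0064243 0.1488621] [0.64140417 0.008      0.14698849]
```

View pics/t3.png

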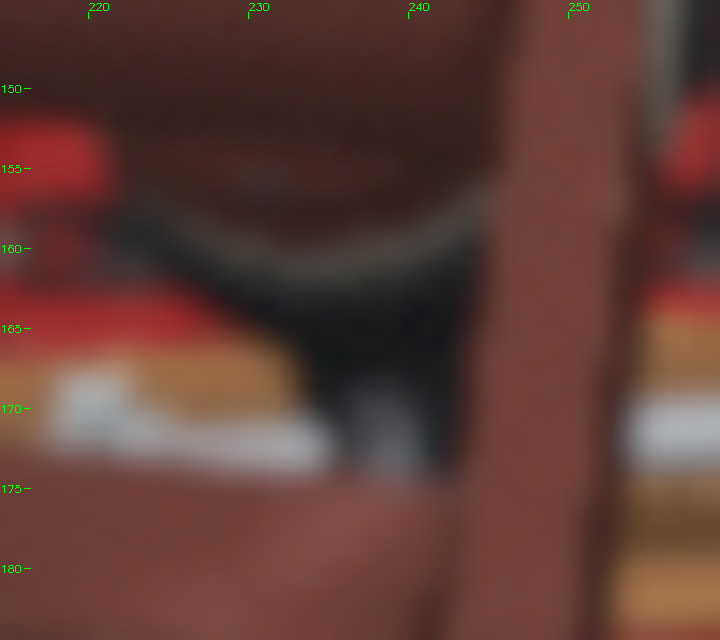

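```bash
python3 -m handwheel '{"offset":[[0,-0.06,-0.3],[0,-0.06,-0.8],[0,-0.06,-1.3],[0,-0.06,-1.7],[0,-0.06,-1.9],[0,-0.06,-2.0],[0,-0.06,-2.05],[0,-0.06,-2.05],[0,-0.06,-2.05],[0,-0.06,-2.05]],"roll":[0,0,0,0,0,0,0,0,0,0]}' 50 60
python3 - <<'E'
from h import *
from station import ctrl
d=ctrl.get_image("scene"); pickle.dump(d,open(f"pics/scene3.pkl","wb"))
crop(d,220,80,360,200,5.7,"s4.png")
print(ctrl.get_obs()["tool_pos"])
E
```

```text
t: 3.25
tool_pos: [0.6139, 0.0046, 0.0241]
tool_rot: [3.141, 0.067, 0.002]
contact_force: [-0.0, 1.2, -0.3]
opening: 0.0501
[0.61374572 0.00464092 0.02393583]
```

View pics/s4.png

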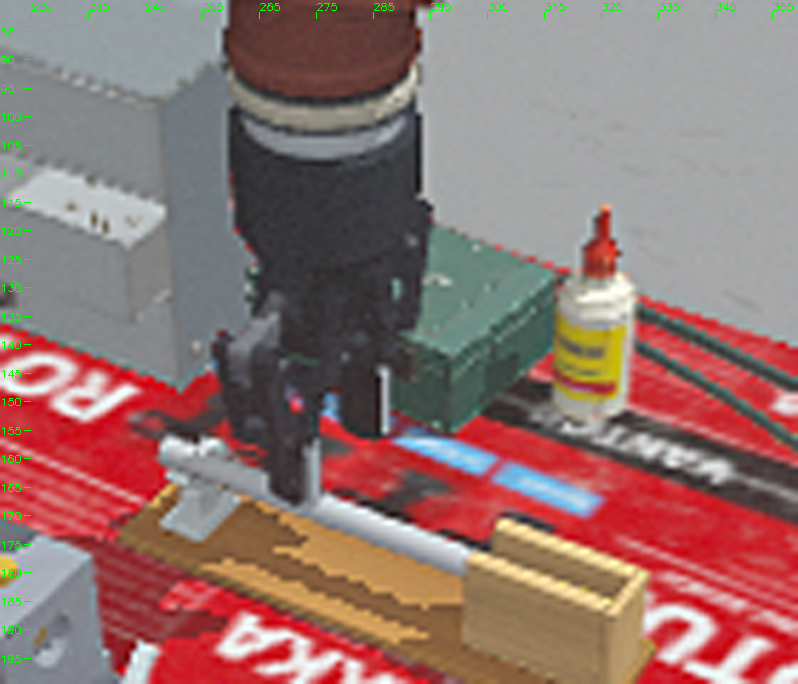

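Run:
```python
from h import *
s=load("scene3")
S=lambda a:np.array(a,float)/5.7+[220,80]-.5
for x in (.589,.639):
  for z in (.024,.04,.05,.06): print(x,z,proj(s,[x,-.006,z])[0],proj(s,[x,.016,z])[0])
print(S([(272,500),(318,488),(360,437),(388,433)]))
crop(s,240,130,300,180,13,"s5.png")
```

```text
0.589 0.024 [276.64333274 180.95885955] [269.45858466 177.91234086]
0.589 0.04 [276.53091267 176.10158759] [269.26522232 173.06329791]
0.589 0.05 [276.45928962 173.00853798] [269.14203843 169.97594693]
0.589 0.06 [276.38659069 169.87024036] [269.01701025 166.84379601]
0.639 0.024 [287.29672983 170.37023207] [280.2344617 167.5049283]
0.639 0.04 [287.30652488 165.54114043] [280.1659646 162.6855643]
0.639 0.05 [287.3127781  162.46760016] [280.12235923 159.61864836]
0.639 0.06 [287.31913538 159.35034127] [280.07812611 156.50845226]
[[267.21929825 167.21929825]
 [275.28947368 165.11403509]
 [282.65789474 156.16666667]
 [287.57017544 155.46491228]]
```

View pics/s5.png

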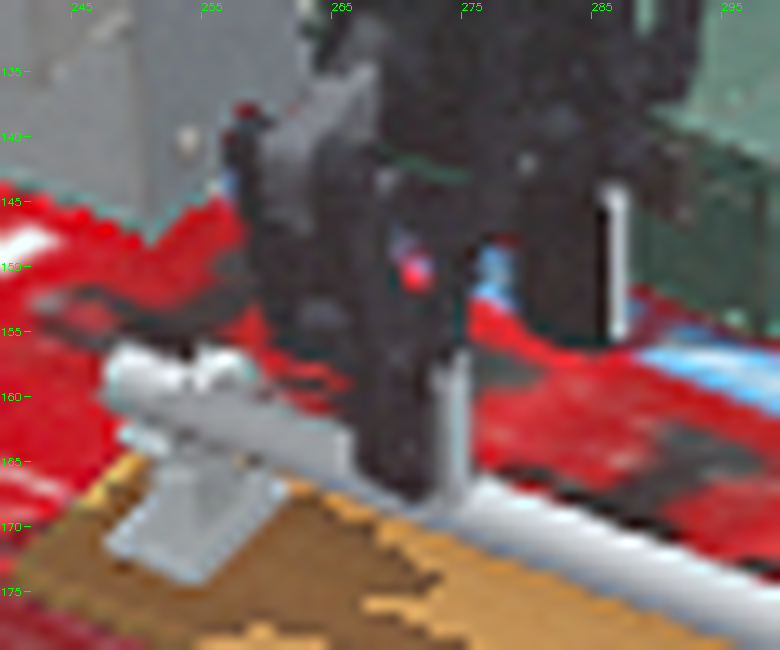

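Run:
```python
from h import *
s=load("scene3")
for z in (.187,.2,.22,.24): print(z,proj(s,[.614,.005,z]))
```

```text
0.187 [[277.45118731 119.05145356]]
0.2 [[277.35773805 114.03794681]]
0.22 [[277.2099505  106.11477196]]
0.24 [[277.05705792  97.92502651]]
```

```bash
python3 -m handwheel '{"offset":[[0,0,0],[0,0,0],[0,0,0],[0,0,0],[0,0,0],[0,0,0],[0,0,0],[0,0,0],[0,0,0],[0,0,0]],"roll":[0,0,0,0,0,0,0,0,0,0]}' 5 40
python3 - <<'E'
from h import *
from station import ctrl
d=ctrl.get_image("scene"); pickle.dump(d,open(f"pics/scene4.pkl","wb"))
crop(d,240,120,300,180,10,"s6.png")
o=ctrl.get_obs();print(o["tool_pos"],o["contact_force"],o["opening"])
E
```

```text
t: 4.3
tool_pos: [0.6132, 0.0047, 0.0232]
tool_rot: [3.141, 0.067, -0.0]
contact_force: [0.2, 0.4, -0.7]
opening: 0.005
[0.61325317 0.00470367 0.02321819] [ 0.43089875  0.21719337 -0.07089582] 0.004836504554020288
```

View pics/s6.png

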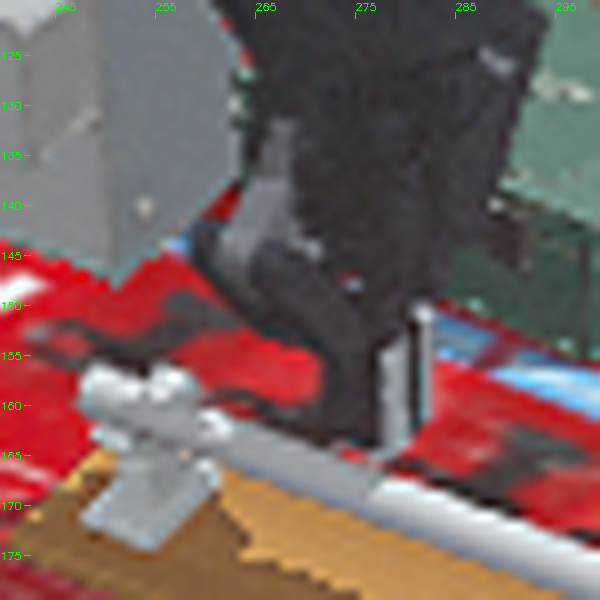

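Run:
```python
from h import *
from station import ctrl
s=load("scene4")
o,r=ray(s,[(276.3,164.2)])
for x in(.60,.61,.62,.63,.64): print(o+r[0]*(x-o[0])/r[0,0])
d=ctrl.get_image("top"); pickle.dump(d,open("pics/top4.pkl","wb")); crop(d,205,140,285,220,9,"t4.png")
```

```text
[0.6        0.00144182 0.06720293]
[0.61       0.00832726 0.05760529]
[0.62       0.0152127  0.04800766]
[0.63       0.02209813 0.03841003]
[0.64       0.02898357 0.0288124 ]
```

View pics/t4.png

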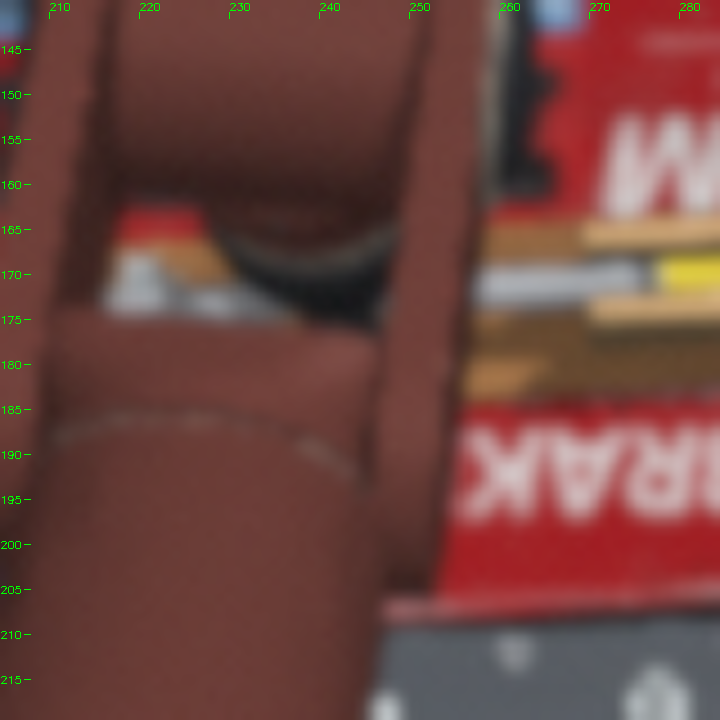

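```bash
python3 -m handwheel '{"offset":[[0,0,0],[0,0,0],[0,0,0],[0,0,0],[0,0,0],[0,0,-0.2],[0,0,-0.4],[0,0,-0.6],[0,0,-0.75],[0,0,-0.75]],"roll":[0,0,0,0,0,0,0,0,0,0]}' 50 40
python3 - <<'E'
from h import *
from station import ctrl
d=ctrl.get_image("scene"); pickle.dump(d,open(f"pics/scene5.pkl","wb"))
crop(d,240,120,300,180,10,"s7.png")
o=ctrl.get_obs();print(o["tool_pos"],o["contact_force"],o["opening"])
E
```

```text
t: 5.4
tool_pos: [0.6119, 0.0048, -0.0087]
tool_rot: [-3.14, -0.067, 0.005]
contact_force: [-1.4, -0.3, 0.9]
opening: 0.0499
[ 0.61251434  0.00480106 -0.00782361] [ 0.70462307 -0.76192587  0.51940653] 0.050219158529668594
```

View pics/s7.png

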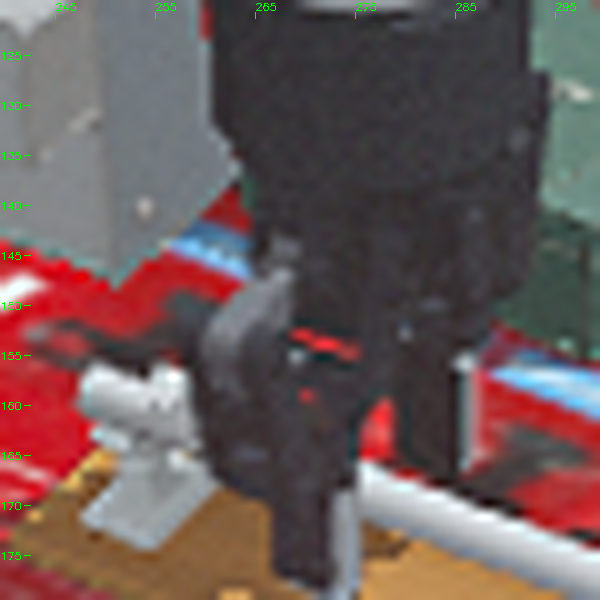

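```bash
python3 -m handwheel '{"offset":[[0,0,-0.1],[0,0,-0.2],[0,0,-0.2],[0,0,-0.2],[0,0,-0.2],[0,0,-0.2],[0,0,-0.2],[0,0,-0.2],[0,0,-0.2],[0,0,-0.2]],"roll":[0,0,0,0,0,0,0,0,0,0]}' 5 60
python3 - <<'E'
from h import *
from station import ctrl
d=ctrl.get_image("scene"); pickle.dump(d,open(f"pics/scene6.pkl","wb"))
crop(d,230,120,340,200,7,"s8.png")
o=ctrl.get_obs();print(o["tool_pos"],o["contact_force"],o["wrist_torque"],o["opening"])
E
```

```text
t: 6.45
tool_pos: [0.6131, 0.0047, -0.0149]
tool_rot: [-3.141, -0.067, 0.0]
contact_force: [-0.4, 0.3, -1.2]
opening: 0.0121
[ 0.61311799  0.00472321 -0.0148439 ] [-0.7957408  -0.81758215 -1.85715653] [-0.03556354  0.02002304 -0.01653605] 0.012104228607334941
```

View pics/s8.png

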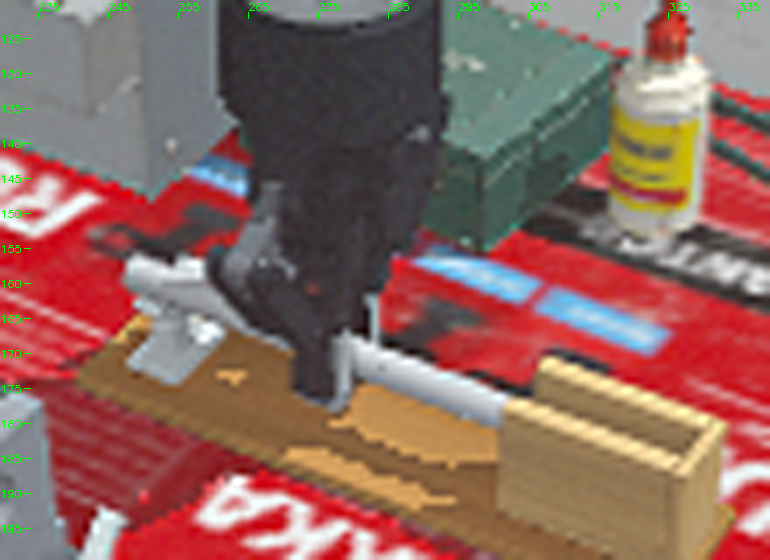

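```bash
python3 -m handwheel '{"offset":[[0,0,0.3],[0,0,0.7],[0,0,1.1],[0,0,1.6],[0,-0.5,1.6],[0,-1.1,1.6],[0,-1.51,1.6],[-0.5,-1.51,1.6],[-1.2,-1.51,1.6],[-1.2,-1.51,1.6]],"roll":[0,0,0,0,0,0,-0.1,-0.25,-0.25,-0.25]}' 5 80
python3 - <<'E'
from h import *
from station import ctrl
d=ctrl.get_image("scene"); pickle.dump(d,open(f"pics/scene7.pkl","wb"))
crop(d,200,110,340,220,5.7,"s9.png")
o=ctrl.get_obs();print(o["tool_pos"],o["contact_force"],o["wrist_torque"],o["opening"])
E
```

```text
t: 7.5
tool_pos: [0.5622, -0.0556, 0.0487]
tool_rot: [-3.141, -0.024, 0.005]
contact_force: [-0.1, 0.4, -1.7]
opening: 0.0113
[ 0.56411209 -0.05577453  0.04943902] [ 0.44199851  0.04582212 -1.32247488] [ 0.03666332 -0.03159339  0.03378342] 0.011271569917955233
```

View pics/s9.png

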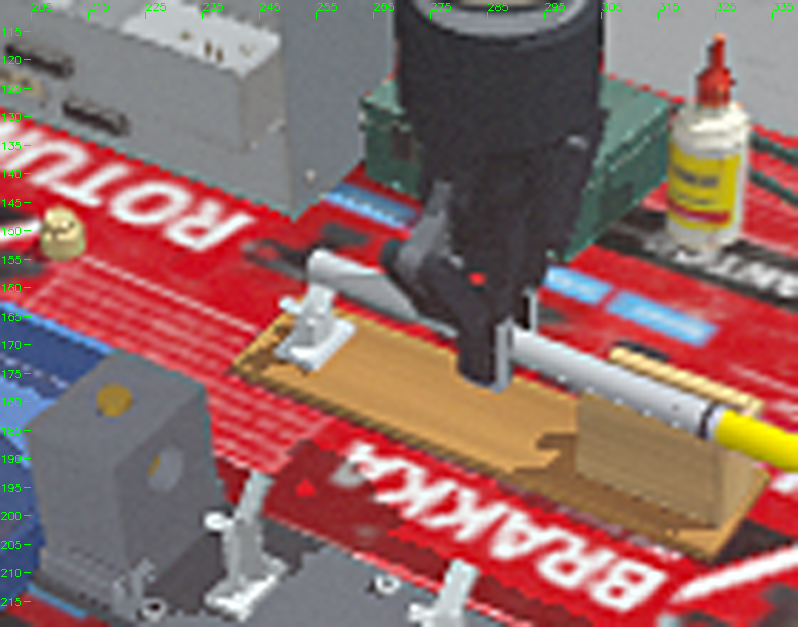

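```bash
python3 -m handwheel '{"offset":[[-0.5,0,0],[-1.2,0,0],[-1.9,0,0],[-2.4,0,0],[-2.5,0,0],[-2.5,0,0],[-2.5,0,0],[-2.5,0,0],[-2.5,0,0],[-2.5,0,0]],"roll":[0,0,0,0,0,0,0,0,0,0]}' 5 80
python3 - <<'E'
from h import *
from station import ctrl
d=ctrl.get_image("scene"); pickle.dump(d,open(f"pics/scene8.pkl","wb"))
crop(d,200,150,320,250,6.6,"s10.png")
t=ctrl.get_image("top"); pickle.dump(t,open(f"pics/top8.pkl","wb"))
crop(t,205,185,315,260,7.2,"t10.png")
o=ctrl.get_obs();print(o["tool_pos"],o["contact_force"],o["wrist_torque"],o["opening"])
S=lambda a:np.array(a,float)/5.7+[200,110]-.5
print(plane(load("scene7"),S([(310,265)]),[.104]))
E
```

```text
t: 8.55
tool_pos: [0.4656, -0.0557, 0.0492]
tool_rot: [-3.141, -0.027, 0.0]
contact_force: [-0.1, 0.5, -1.4]
opening: 0.0112
[ 0.46537933 -0.05567297  0.04912072] [ 0.29499219  0.13587979 -0.54441289] [0.02924395 0.02273394 0.04126291] 0.011331765388331933
[[0.55897699 0.03735367 0.104     ]]
```

View pics/s10.png

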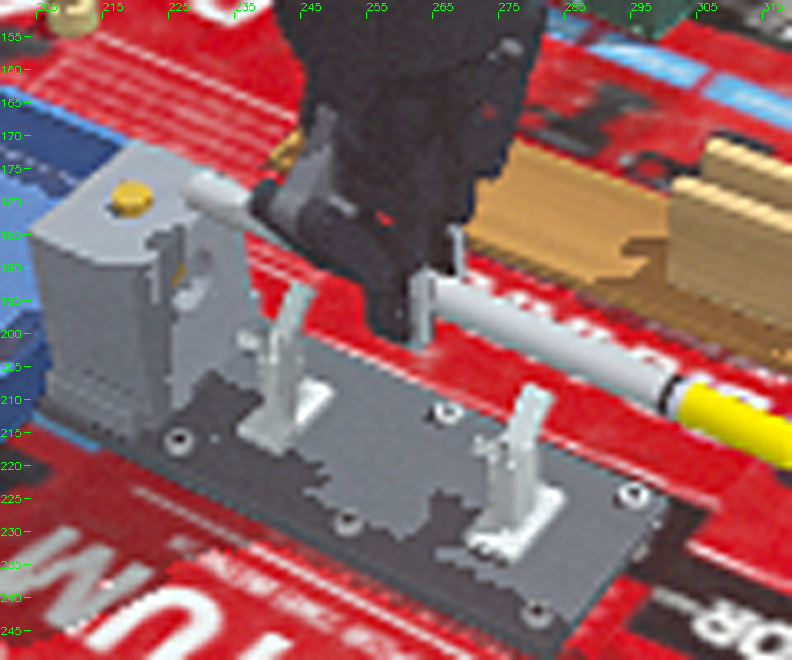

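View pics/t10.png

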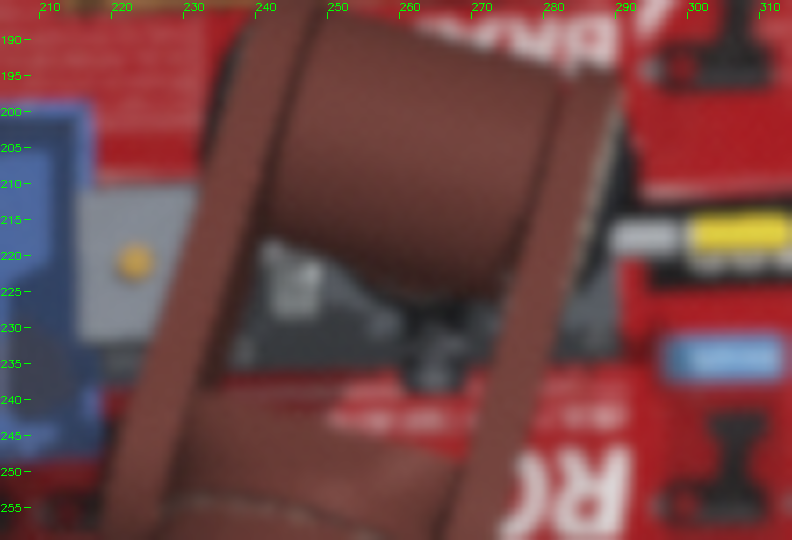

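Run:
```python
from h import *
s=load("scene8");t=load("top8")
S=lambda a:np.array(a,float)/6.6+[200,150]-.5
T=lambda a:np.array(a,float)/7.2+[205,185]-.5
for z in(.095,.1,.104,.11):
  a=plane(s,S([(190,190),(673,393)]),[z]*2); b=plane(t,T([(690,234)]),[z]); print(z,a.round(4).tolist(),np.linalg.norm(a[1]-a[0]).round(4),b.round(4).tolist())
crop(t,270,195,330,240,13,"t11.png"); crop(s,270,185,360,250,8.5,"s11.png")
```

```text
0.095 [[0.4699, 0.0446, 0.095], [0.4748, -0.1456, 0.095]] 0.1903 [[0.4695, -0.1574, 0.095]]
0.1 [[0.4656, 0.0405, 0.1], [0.4705, -0.1481, 0.1]] 0.1886 [[0.469, -0.1571, 0.1]]
0.104 [[0.4621, 0.0371, 0.104], [0.467, -0.15, 0.104]] 0.1872 [[0.4685, -0.1569, 0.104]]
0.11 [[0.457, 0.0322, 0.11], [0.4618, -0.153, 0.11]] 0.1852 [[0.4679, -0.1565, 0.11]]
```

View pics/t11.png

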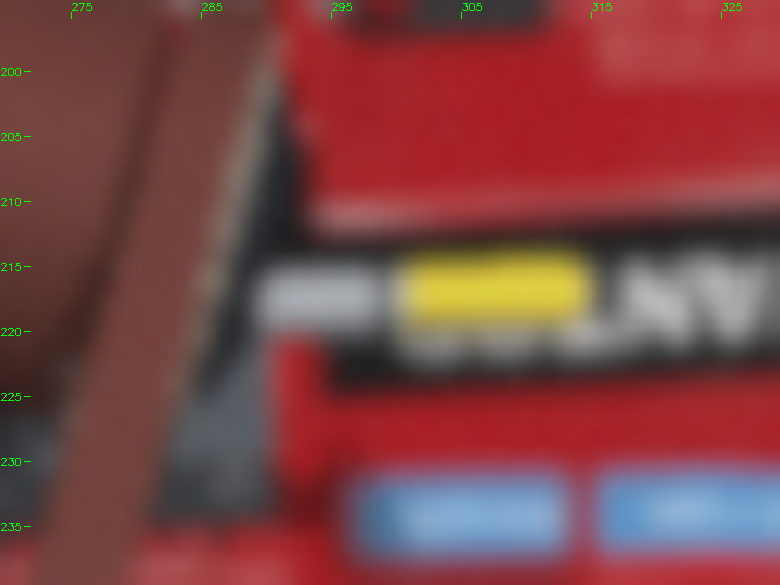

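View pics/s11.png

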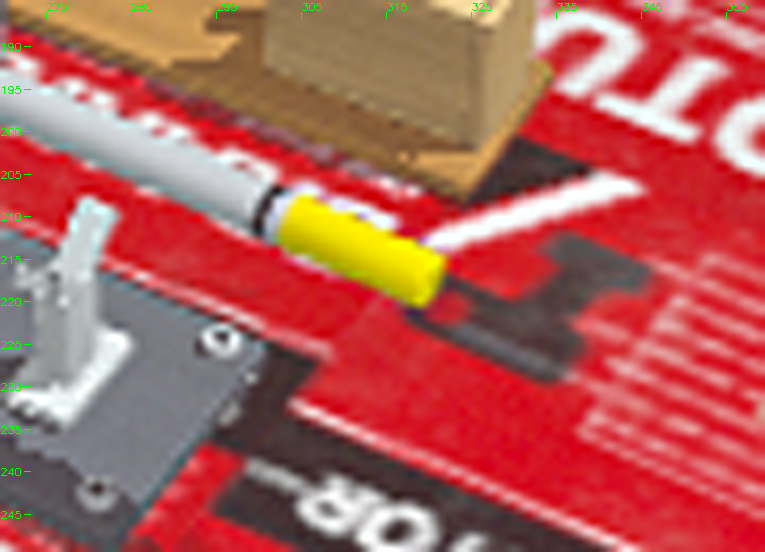

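Run:
```python
from h import *
s=load("scene8");t=load("top8")
def tri(a,b):
    o1,r1=ray(s,[a]);o2,r2=ray(t,[b]);r1=r1[0];r2=r2[0]
    k=np.linalg.lstsq(np.c_[r1,-r2],o2-o1,rcond=None)[0]; p=o1+r1*k[0];q=o2+r2*k[1]; return ((p+q)/2*1000).round(1),((p-q)*1000).round(1)
print("tail",tri((320.1,217.7),(315.0,216.6)))
print("step",tri((270+285/8.5-.5,185+217/8.5-.5),(270+402/13-.5,195+290/13-.5)))
for z in(.085,.09,.095,.1,.105): print(z,plane(s,[(320.1,217.7)],[z]).round(4),plane(t,[(315.0,216.6)],[z]).round(4),"nose",plane(s,[(228.3,178.3)],[z]).round(4))
```

```text
tail (array([ 467.3, -196.2,  104.6]), array([-2.9,  4.3, -0.7]))
step (array([ 467.9, -155.5,  103.7]), array([-2.3,  3.2, -0.5]))
0.085 [[ 0.4827 -0.1861  0.085 ]] [[ 0.471  -0.2002  0.085 ]] nose [[0.4785 0.0528 0.085 ]]
0.09 [[ 0.4783 -0.1881  0.09  ]] [[ 0.4704 -0.1997  0.09  ]] nose [[0.4742 0.0487 0.09  ]]
0.095 [[ 0.4739 -0.1902  0.095 ]] [[ 0.4699 -0.1992  0.095 ]] nose [[0.4699 0.0446 0.095 ]]
0.1 [[ 0.4696 -0.1923  0.1   ]] [[ 0.4693 -0.1988  0.1   ]] nose [[0.4656 0.0404 0.1   ]]
0.105 [[ 0.4652 -0.1944  0.105 ]] [[ 0.4688 -0.1983  0.105 ]] nose [[0.4613 0.0363 0.105 ]]
```

```bash
python3 -m handwheel '{"offset":[[0,0,-0.2],[0,0,-0.4],[0,0,-0.6],[0,0,-0.75],[0,0,-0.85],[0,0,-0.92],[0,0,-0.97],[0,0,-1.02],[0,0,-1.02],[0,0,-1.02]],"roll":[0,0,0,0,0,0,0,0,0,0]}' 5 80
python3 - <<'E'
from h import *
from station import ctrl
d=ctrl.get_image("scene"); pickle.dump(d,open(f"pics/scene9.pkl","wb"))
crop(d,210,160,330,250,6.6,"s12.png")
o=ctrl.get_obs();print(o["tool_pos"],o["contact_force"],o["wrist_torque"],o["opening"])
E
```

```text
t: 9.65
tool_pos: [0.4654, -0.0558, 0.0086]
tool_rot: [3.141, 0.026, 0.001]
contact_force: [-0.1, 0.1, -0.6]
opening: 0.0114
[ 0.46543625 -0.05575667  0.00863352] [-0.51542844 -0.01833206 -0.64459587] [-0.00702805 -0.03372226 -0.05295387] 0.011486421148586003
```

View pics/s12.png

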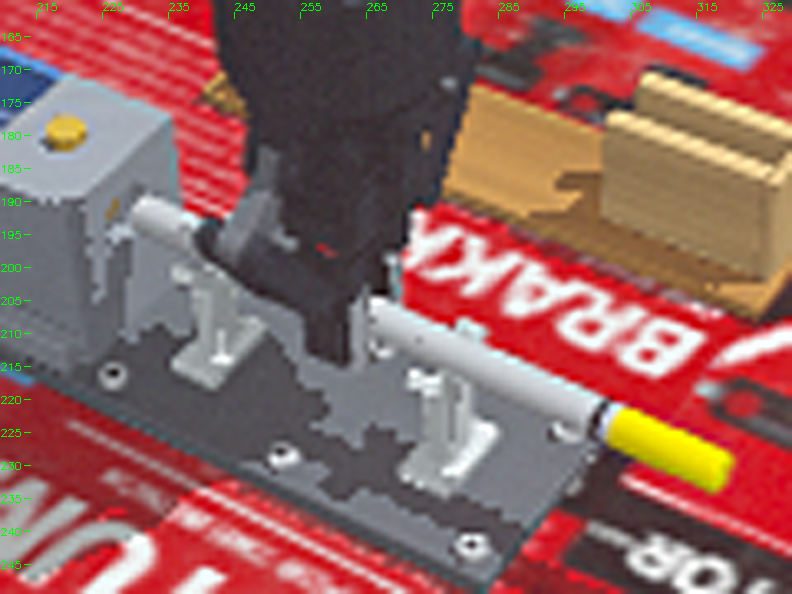

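```bash
python3 -m handwheel '{"offset":[[0,0,-0.03],[0,0,-0.06],[0,0,-0.08],[0,0,-0.09],[0,0,-0.1],[0,0,-0.1],[0,0,-0.1],[0,0,-0.1],[0,0,-0.1],[0,0,-0.1]],"roll":[0,0,0,0,0,0,0,0,0,0]}' 5 80
python3 -c "
from station import ctrl
o=ctrl.get_obs();print(o['tool_pos'],o['contact_force'],o['wrist_torque'],o['opening'])"
```

```text
t: 10.7
tool_pos: [0.4654, -0.0557, 0.0047]
tool_rot: [3.141, 0.026, 0.0]
contact_force: [-2.2, 0.0, 4.5]
opening: 0.0112
[ 0.46540972 -0.0557317   0.00471672] [-2.19867388  0.00603212  4.45165827] [0.12547047 0.26471959 0.07911858] 0.01119022627192077
```

```bash
python3 -m handwheel '{"offset":[[0,0,0],[0,0,0],[0,0,0],[0,0,0],[0,0,0],[0,0,0],[0,0,0],[0,0,0],[0,0,0],[0,0,0.2]],"roll":[0,0,0,0,0,0,0,0,0,0]}' 50 80
python3 - <<'E'
from h import *
from station import ctrl
d=ctrl.get_image("scene"); pickle.dump(d,open(f"pics/scene10.pkl","wb"))
crop(d,210,160,330,250,6.6,"s13.png")
o=ctrl.get_obs();print(o["tool_pos"],o["contact_force"],o["wrist_torque"],o["opening"])
E
```

```text
t: 11.7
tool_pos: [0.4641, -0.0554, 0.0116]
tool_rot: [-3.141, -0.026, 0.004]
contact_force: [-0.1, -0.1, -0.2]
opening: 0.0499
[ 0.46578061 -0.05582856  0.01371882] [ 1.0898494  -0.61063919  0.47357305] [ 0.04891228 -0.04002744  0.00627581] 0.05012254030218299
```

View pics/s13.png

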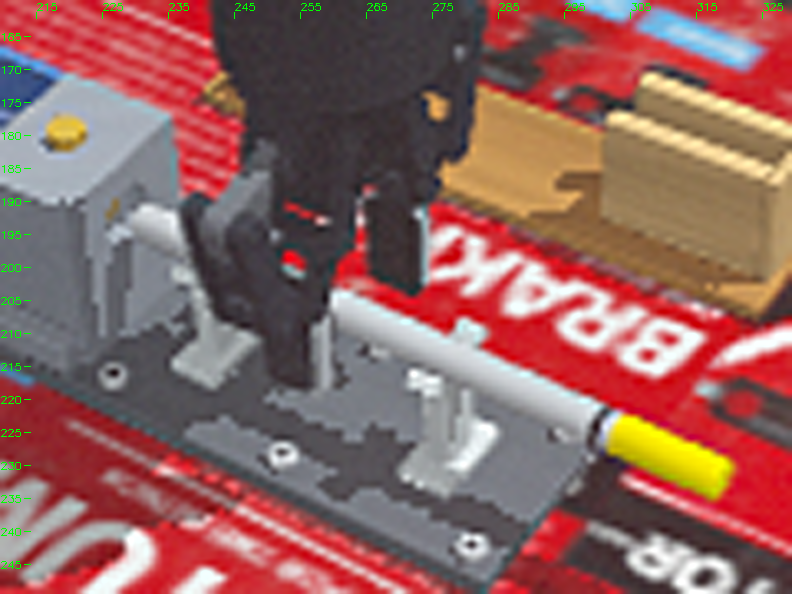

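```bash
python3 -m handwheel '{"offset":[[0,0,0.5],[0,0,1.1],[0,0,1.6],[0,-0.8,1.6],[0.03,-1.8,1.6],[0.03,-2.7,1.6],[0.03,-3.13,1.6],[0.03,-3.13,1.6],[0.03,-3.13,1.6],[0.03,-3.13,1.6]],"roll":[0,0,0,0,0,0,0,0,0,0]}' 50 80
python3 - <<'E'
from h import *
from station import ctrl
d=ctrl.get_image("scene"); pickle.dump(d,open(f"pics/scene11.pkl","wb"))
crop(d,210,160,330,250,6.6,"s14.png")
t=ctrl.get_image("top"); pickle.dump(t,open(f"pics/top11.pkl","wb"))
crop(t,210,185,320,260,7.2,"t14.png")
o=ctrl.get_obs();print(o["tool_pos"],o["contact_force"],o["wrist_torque"],o["opening"])
E
```

```text
t: 12.75
tool_pos: [0.4664, -0.1801, 0.0764]
tool_rot: [-3.141, -0.028, 0.0]
contact_force: [0.5, -0.6, -0.0]
opening: 0.0503
[ 0.46646398 -0.17994688  0.07639036] [-0.76489627 -0.71695962  0.11851073] [ 0.0018606  -0.01624418 -0.03006888] 0.05016738814000506
```

View pics/s14.png

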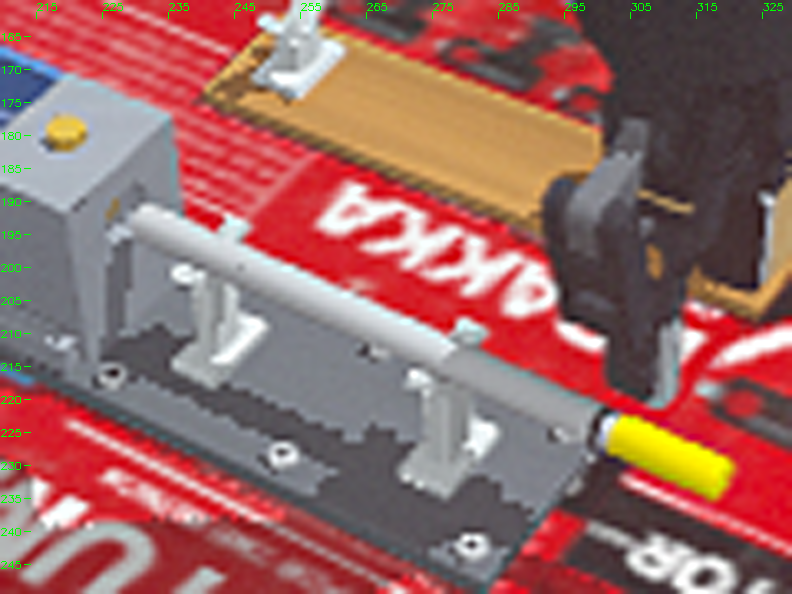

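View pics/t14.png

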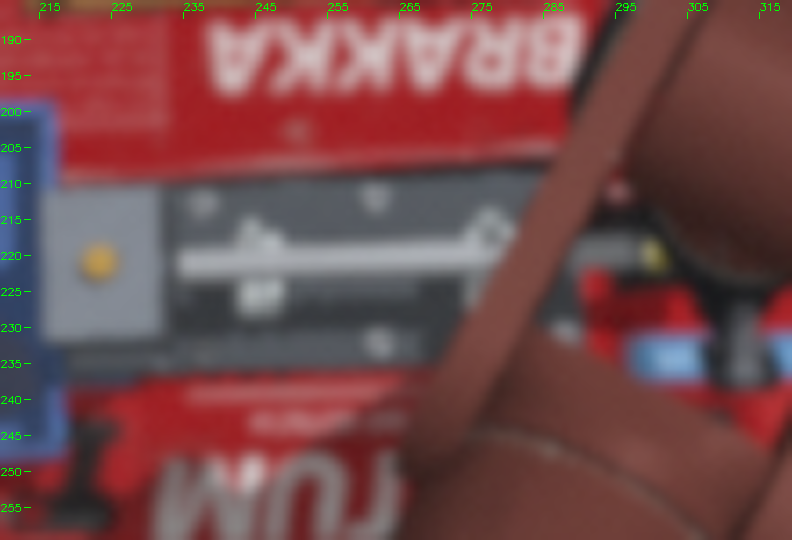

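Run:
```python
from h import *
s=load("scene11");t=load("top11")
S=lambda a:np.array(a,float)/6.6+[210,160]-.5
T=lambda a:np.array(a,float)/7.2+[210,185]-.5
print("top nose, mid, step",(plane(t,T([(178,264),(500,254),(640,248)]),[.06]*3)*1e3).round(1).tolist())
print("scene nose step tail",(plane(s,S([(135,217),(608,428),(722,478)]),[.06]*3)*1e3).round(1).tolist())
print("block near top edge t",(plane(t,T([(163,184),(163,342)]),[.084]*2)*1e3).round(1).tolist())
```

```text
top nose, mid, step [[464.9, 34.3, 60.0], [466.4, -96.7, 60.0], [467.8, -153.7, 60.0]]
scene nose step tail [[463.0, 38.8, 60.0], [466.2, -152.2, 60.0], [467.3, -193.5, 60.0]]
block near top edge t [[494.7, 37.9, 84.0], [431.4, 38.3, 84.0]]
```

```bash
python3 -m handwheel '{"offset":[[0,0,-0.5],[0,0,-1.1],[0,0,-1.6],[0,0,-1.76],[0,0,-1.76],[0,0,-1.76],[0,0,-1.76],[0,0,-1.76],[0,0,-1.76],[0,0,-1.76]],"roll":[0,0,0,0,0,0,0,0,0,0]}' 40 40
python3 - <<'E'
from h import *
from station import ctrl
d=ctrl.get_image("scene"); pickle.dump(d,open(f"pics/scene12.pkl","wb"))
crop(d,210,160,330,250,6.6,"s15.png")
o=ctrl.get_obs();print(o["tool_pos"],o["contact_force"],o["wrist_torque"],o["opening"])
E
```

```text
t: 13.85
tool_pos: [0.4667, -0.1811, 0.0064]
tool_rot: [3.141, 0.026, 0.001]
contact_force: [0.0, 0.2, 0.7]
opening: 0.0399
[ 0.46659067 -0.18102452  0.00628593] [-0.41028962  0.10697661  0.37749095] [ 3.17011315e-02  3.59677902e-05 -2.03506591e-02] 0.04021415364333952
```

View pics/s15.png

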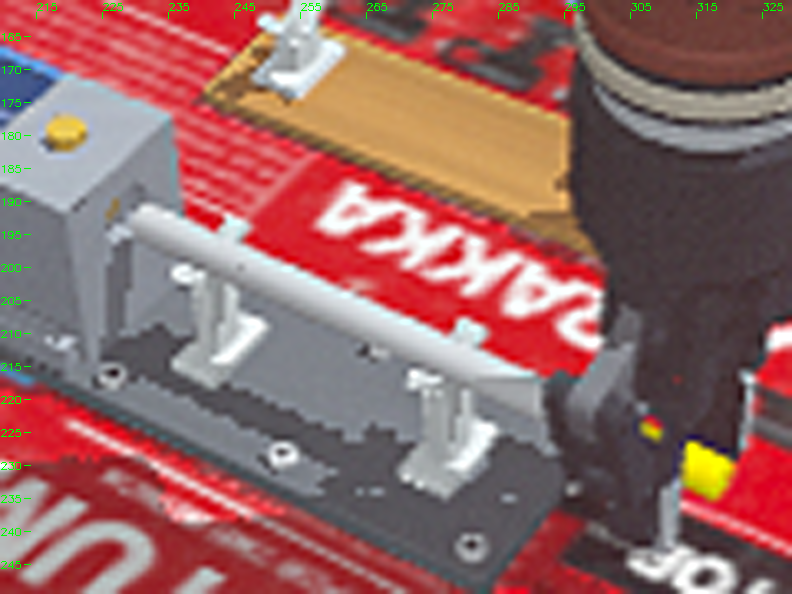

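```bash
python3 -m handwheel '{"offset":[[0,0,0],[0,0,0],[0,0,0],[0,0,0],[0,0,0],[0,0,0],[0,0,0],[0,0,0],[0,0,0],[0,0,0]],"roll":[0,0,0,0,0,0,0,0,0,0]}' 5 60
python3 - <<'E'
from h import *
from station import ctrl
d=ctrl.get_image("scene"); pickle.dump(d,open(f"pics/scene13.pkl","wb"))
crop(d,210,160,330,250,6.6,"s16.png")
o=ctrl.get_obs();print(o["tool_pos"],o["contact_force"],o["wrist_torque"],o["opening"])
E
```

```text
t: 14.9
tool_pos: [0.4666, -0.1809, 0.0061]
tool_rot: [3.141, 0.026, 0.001]
contact_force: [1.3, -0.2, -0.0]
opening: 0.0121
[ 0.46659059 -0.18095081  0.00610362] [0.74199063 0.26490674 0.17160195] [ 0.03175516 -0.26111608 -0.1287318 ] 0.011921252651849217
```

View pics/s16.png

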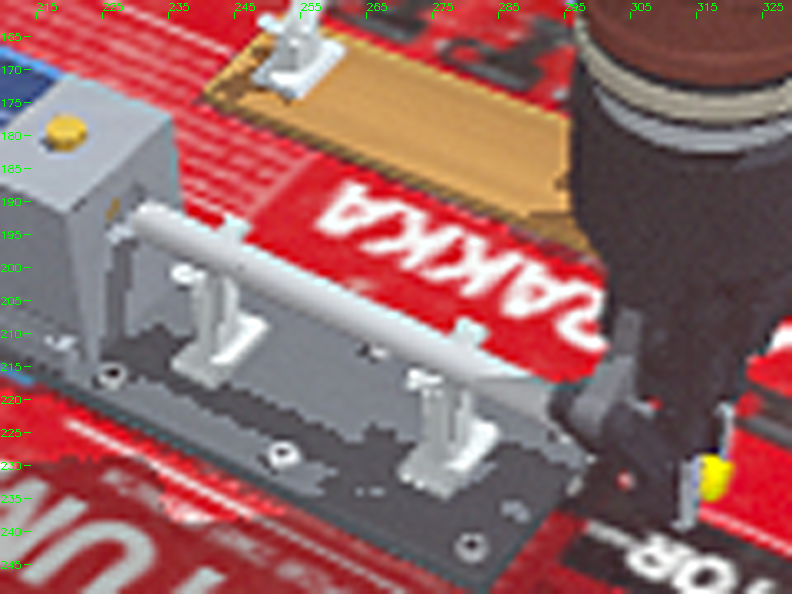

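```bash
python3 -m handwheel '{"offset":[[0,0.1,0],[0,0.2,0],[0,0.3,0],[-0.01,0.4,0],[-0.01,0.5,0],[-0.01,0.6,0],[-0.01,0.7,0],[-0.01,0.8,0],[-0.01,0.9,0],[-0.01,1.0,0]],"roll":[0,0,0,0,0,0,0,0,0,0]}' 5 60
python3 - <<'E'
from h import *
from station import ctrl
d=ctrl.get_image("scene"); pickle.dump(d,open(f"pics/scene14.pkl","wb"))
crop(d,190,150,320,250,6.1,"s17.png")
o=ctrl.get_obs();print(o["tool_pos"],o["contact_force"],o["wrist_torque"],o["opening"])
E
```

```text
t: 15.95
tool_pos: [0.4663, -0.1408, 0.0063]
tool_rot: [3.141, 0.027, 0.001]
contact_force: [1.5, -3.6, 1.2]
opening: 0.0117
[ 0.46629499 -0.14007426  0.00622033] [ 2.0060749  -0.93824237  1.70292501] [ 0.00435656 -0.32845217 -0.09698629] 0.011958324055936545
```

View pics/s17.png

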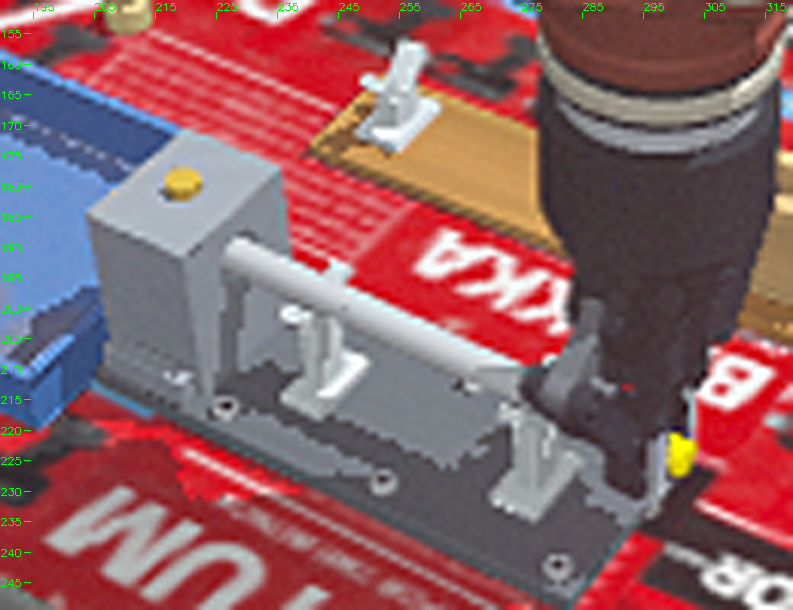

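```bash
python3 -m handwheel '{"offset":[[0,0.1,0],[0,0.2,0],[0,0.3,0],[-0.01,0.4,0],[-0.01,0.5,0],[-0.01,0.55,0],[-0.01,0.55,0],[-0.01,0.55,0],[-0.01,0.55,0],[-0.01,0.55,0]],"roll":[0,0,0,0,0,0,0,0,0,0]}' 5 60
python3 - <<'E'
from h import *
from station import ctrl
d=ctrl.get_image("scene"); pickle.dump(d,open(f"pics/scene15.pkl","wb"))
crop(d,150,140,310,250,5,"s18.png")
t=ctrl.get_image("top"); pickle.dump(t,open(f"pics/top15.pkl","wb"))
crop(t,140,190,260,270,6.6,"t18.png")
o=ctrl.get_obs();print(o["tool_pos"],o["contact_force"],o["wrist_torque"],o["opening"])
E
```

```text
t: 17.0
tool_pos: [0.466, -0.1184, 0.0062]
tool_rot: [-3.14, -0.026, -0.001]
contact_force: [4.7, 2.3, 5.3]
opening: 0.0118
[ 0.46602385 -0.11847363  0.00624119] [5.10922487 2.11876022 5.48270609] [ 0.41380694 -0.70767317 -0.09419008] 0.011680013104174203
```

View pics/s18.png

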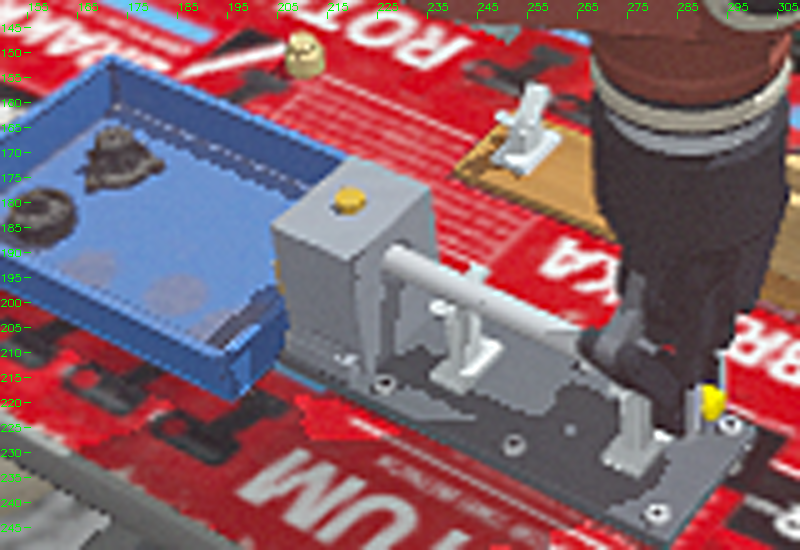

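View pics/t18.png

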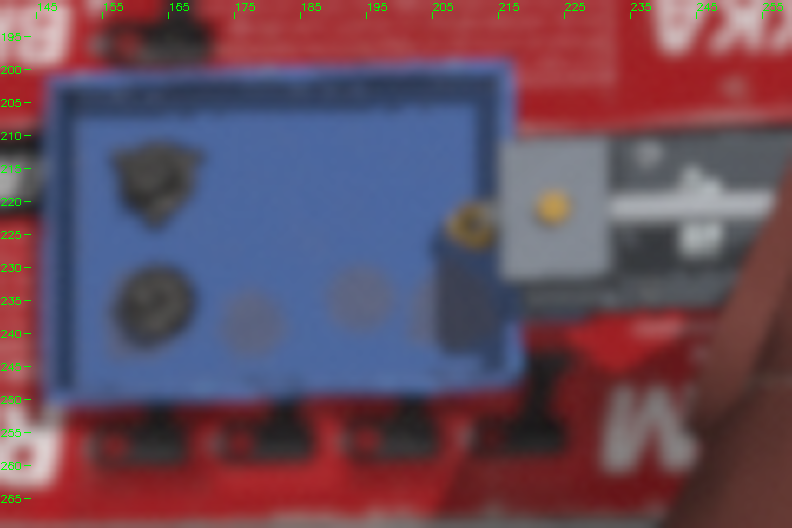

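Run:
```python
from h import *
s=load("scene15");t=load("top15")
T=lambda a:np.array(a,float)/6.6+[140,190]-.5
S=lambda a:np.array(a,float)/5+[150,140]-.5
for z in(.03,.05,.07): print(z,(plane(t,T([(472,226),(500,205)]),[z]*2)*1e3).round(1).tolist())
o,r=ray(s,S([(279,265),(283,292)]))
for y in(.087,.1,.11): print(y,[((o+q*(y-o[1])/q[1])*1e3).round(1).tolist() for q in r])
crop(s,180,160,240,220,10,"s19.png");crop(t,195,205,235,240,18,"t19.png")
```

```text
0.03 [[461.7, 106.3, 30.0], [471.0, 93.6, 30.0]]
0.05 [[459.7, 103.5, 50.0], [468.9, 91.0, 50.0]]
0.07 [[457.7, 100.7, 70.0], [466.7, 88.4, 70.0]]
0.087 [[432.5, 87.0, 59.3], [431.7, 87.0, 42.8]]
0.1 [[444.0, 100.0, 44.0], [443.2, 100.0, 27.0]]
0.11 [[452.9, 110.0, 32.2], [452.0, 110.0, 14.9]]
```

View pics/s19.png

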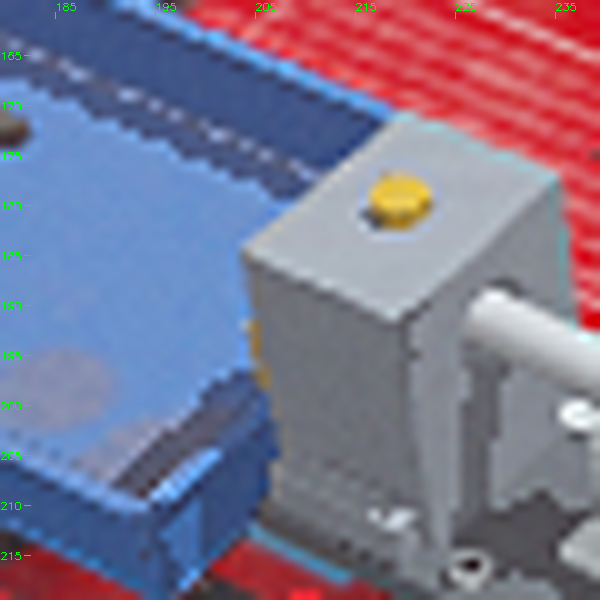

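View pics/t19.png

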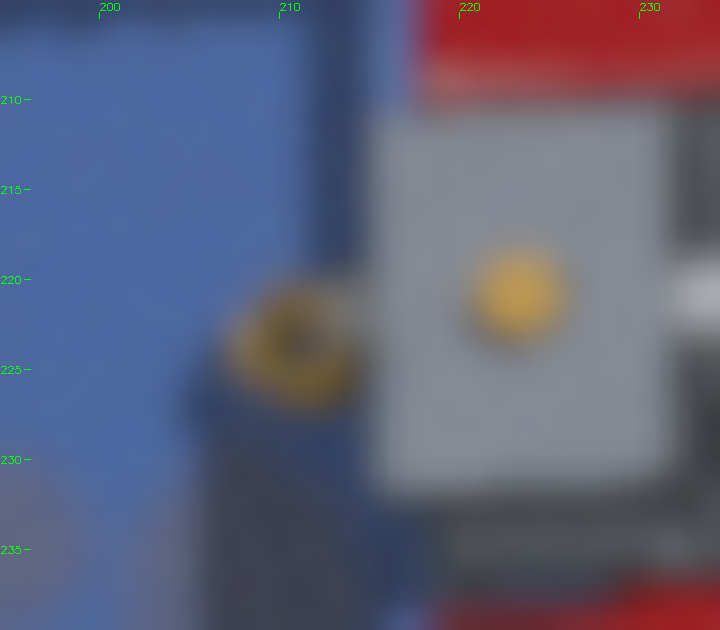

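```bash
python3 -m handwheel '{"offset":[[0,-0.1,0],[0,-0.25,0],[0.01,-0.45,0],[0.01,-0.65,0],[0.01,-0.85,0],[0.01,-1.05,0],[0.02,-1.25,0],[0.02,-1.4,0],[0.02,-1.5,0],[0.02,-1.5,0]],"roll":[0,0,0,0,0,0,0,0,0,0]}' 5 60
python3 - <<'E'
from h import *
from station import ctrl
d=ctrl.get_image("scene"); pickle.dump(d,open(f"pics/scene16.pkl","wb"))
crop(d,190,150,320,250,6.1,"s20.png")
t=ctrl.get_image("top"); pickle.dump(t,open(f"pics/top16.pkl","wb"))
crop(t,190,195,290,260,7.9,"t20.png")
o=ctrl.get_obs();print(o["tool_pos"],o["contact_force"],o["wrist_torque"],o["opening"])
E
```

```text
t: 18.1
tool_pos: [0.4657, -0.1794, 0.0055]
tool_rot: [3.141, 0.026, -0.003]
contact_force: [1.8, -0.5, 1.5]
opening: 0.0117
[ 0.46586427 -0.17944741  0.00573546] [ 1.89875407 -0.96459988  0.80433098] [-0.20266062 -0.24292511 -0.15527362] 0.011618949309296857
```

View pics/s20.png

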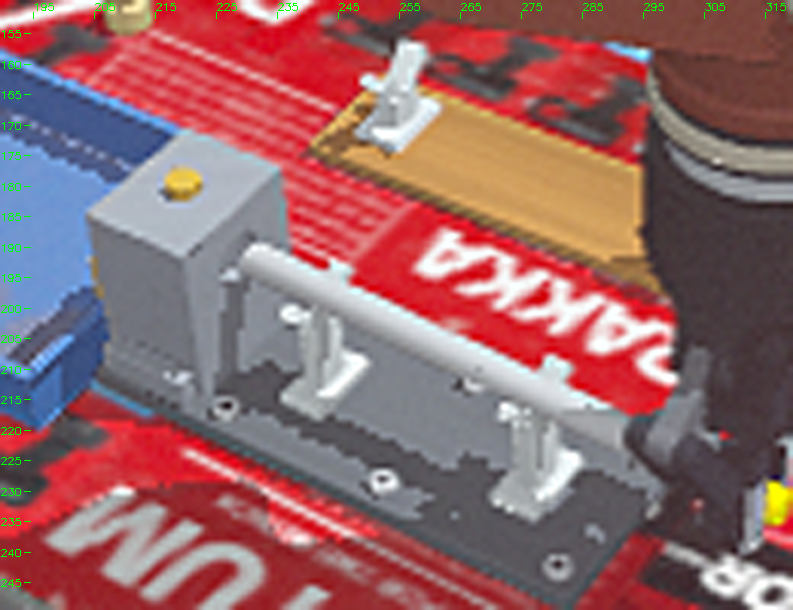

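View pics/t20.png

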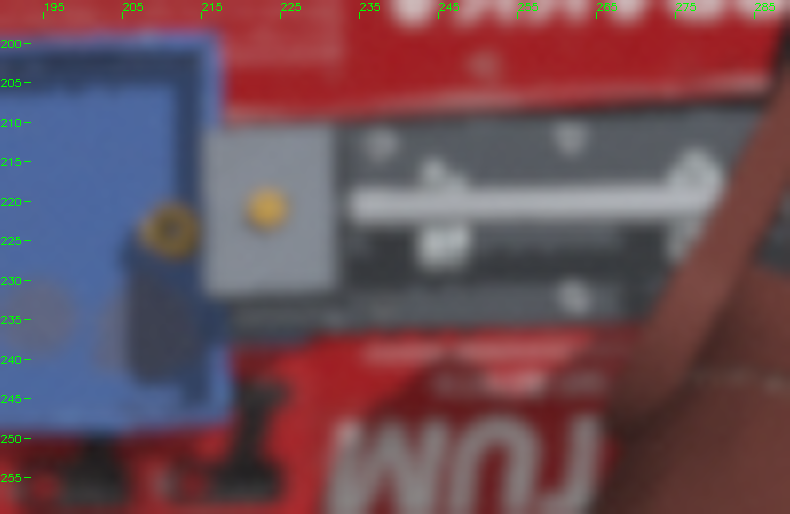

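```bash
python3 -m handwheel '{"offset":[[0,-0.04,0],[0,-0.08,0],[0,-0.1,0],[0,-0.1,0],[0,-0.1,0],[0,-0.1,0],[0,-0.1,0],[0,-0.1,0],[0,-0.1,0],[0,-0.1,0]],"roll":[0,0,0,0,0,0,0,0,0,0]}' 5 60
python3 -m handwheel '{"offset":[[0,0,0],[0,0,0],[0,0,0],[0,0,0],[0,0,0],[0,0,0],[0,0,0.3],[0,0,0.8],[0,0,1.5],[0,0,2.2]],"roll":[0,0,0,0,0,0,0,0,0,0]}' 45 60
python3 -m handwheel '{"offset":[[0,-0.8,0.5],[0,-1.6,1],[0,-2.4,1],[0,-3.2,1],[0,-4,1],[0,-4.5,1],[0,-4.5,1],[0,-4.5,1],[0,-4.5,1],[0,-4.5,1]],"roll":[0,0,0,0,0,0,0,0,0,0]}' 45 60
python3 - <<'E'
from h import *
from station import ctrl
d=ctrl.get_image("scene"); pickle.dump(d,open(f"pics/scene17.pkl","wb"))
crop(d,190,140,330,250,5.5,"s21.png")
t=ctrl.get_image("top"); pickle.dump(t,open(f"pics/top17.pkl","wb"))
crop(t,190,180,320,260,6.1,"t21.png")
o=ctrl.get_obs();print(o["t"],o["tool_pos"],o["contact_force"],o["opening"])
E
```

```text
t: 19.2
tool_pos: [0.4663, -0.1829, 0.006]
tool_rot: [3.141, 0.027, -0.0]
contact_force: [1.1, 1.1, -0.2]
opening: 0.0118
t: 20.2
tool_pos: [0.4663, -0.1828, 0.0956]
tool_rot: [3.141, 0.026, -0.0]
contact_force: [0.6, -0.6, -0.1]
opening: 0.0449
t: 21.2
tool_pos: [0.4666, -0.3617, 0.134]
tool_rot: [-3.141, -0.028, 0.0]
contact_force: [0.1, 0.2, -0.0]
opening: 0.045
21.3 [ 0.46660141 -0.36201889  0.13405839] [0.41175434 0.06332749 0.2752504 ] 0.04478236511320405
```

View pics/s21.png

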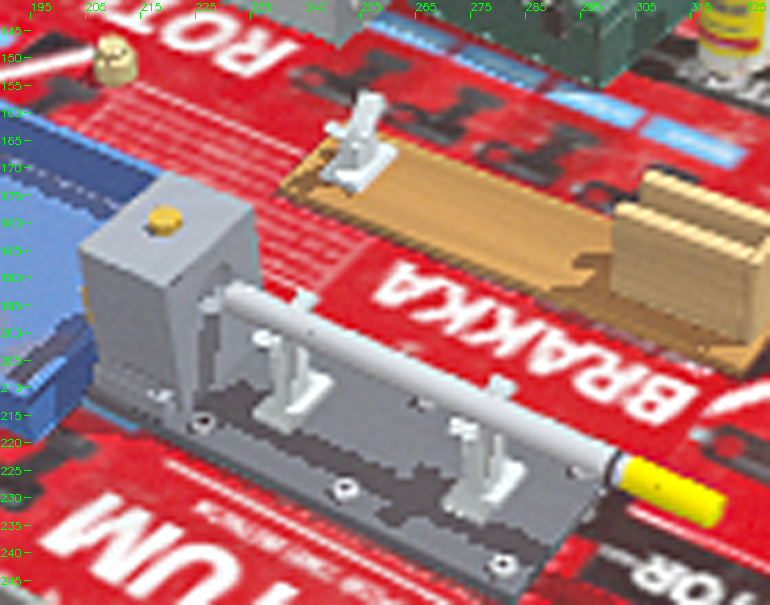

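View pics/t21.png

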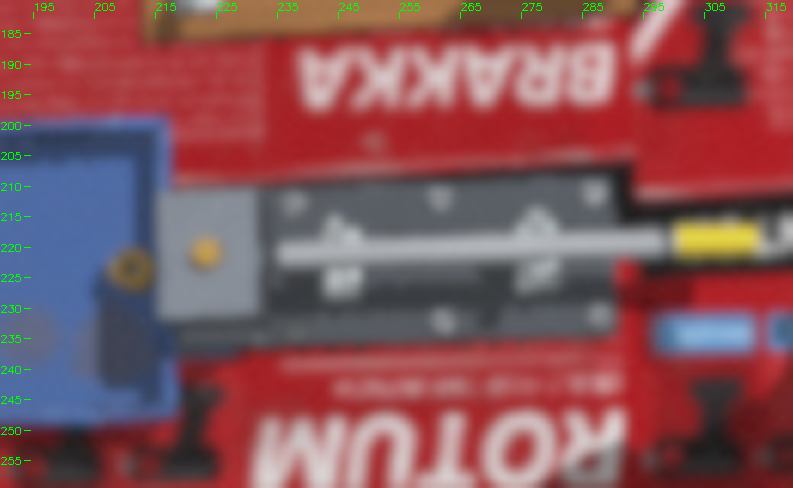

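Run:
```python
from h import *
t=load("top17");s=load("scene17")
T=lambda a:np.array(a,float)/6.1+[190,180]-.5
S=lambda a:np.array(a,float)/5.5+[190,140]-.5
print((plane(t,T([(278,253),(760,238)]),[.06]*2)*1e3).round(1).tolist(),(plane(s,S([(225,298),(716,510)]),[.06]*2)*1e3).round(1).tolist())
print("bushing top face z28",(plane(t,T([(131,270)]),[.028])*1e3).round(1).tolist())
from station import ctrl
ctrl.finish_job()
```

```text
[[465.4, 31.8, 60.0], [468.2, -199.7, 60.0]] [[460.1, 35.1, 60.0], [467.4, -195.2, 60.0]]
bushing top face z28 [[461.8, 106.7, 28.0]]
the job is handed in; nothing more can be done
```

I laid the drift in the two V rests and let go of it. I then took it again by its yellow tail, pushed the bushing out, drew the drift back, released it and backed the gripper clear. I handed the job in after about 21 s; it reported no verdict.

**Last checks, from the final pictures:**
- **Drift:** it lies in both rests, level and in line with the bore. Measured against the block's near face at about y = 39.5 mm, the nose is about 8 mm out in the top view and about 4.5 mm out in the scene view. That leaves its middle 4 to 8 mm forward of the rear rest's near edge.
- **Sideways position:** by the top view the two ends are within about 1.5 mm of the bore's axis. My scene-view reading of the nose is 4 mm off, near the scatter of my other scene readings. The limit is 6 mm.
- **Bushing:** it stands upright on the tray floor just behind the block, at about x 462, y 107 mm.
- **Brass weight and motor:** I stayed clear of both. In the last pictures the weight was where it had been. I never located the motor or checked it by measurement.

**Disagreements:**
- **Tool height:** the reported tool height was about 37 mm lower than the fingertips appeared in the pictures, and my first attempt to close on the drift gripped nothing. I corrected the height from the pictures, and after that the contact forces and grips fitted.
- **Finger opening:** it read about 12 mm on the 14 mm drift.
- **Cameras:** the two views differed by 3 to 5 mm in places.

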